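# Glass panel from under the pile onto the lean-back stand

## Robot

A 7-joint arm with a two-finger parallel gripper is mounted at the origin on a cart in front of the work surface, level with it; the furniture and walls round the work are solid. World frame = base frame: x ahead of the robot, y to its left, z up, the work surface at z = 0. Lengths are in m, angles in rad, forces in N, time in s.
With the tool pointing down it reaches from about 0.4 to 0.9 m from the base axis. Payload 5.5 kg.
Tool frame: the origin (TCP) lies at the very end of the fingers, on their centre line; the grasp point (between the pads) lies 19 mm behind it; z points along the fingers, y is the line along which they close (so a half turn about z gives the same grasp; the last joint's range is limited). The gripper opens to 92 mm and grips with 3 to 60 N. Pads are 19 mm wide; open, the fingers measure 130 mm over their backs; the gripper's body (75 mm by 190 mm) begins 47 mm behind the grasp point.
Start: joints at [1.456, 0.501, -0.427, 1.55, 0.221, 1.138, -0.21], TCP at [0.24, -0.604, 0.204] pointing down, gripper open.
Joint ranges: [-2.88, 2.88], [-0.31, 2.03], [-1.54, 1.56], [0.2, 2.42], [-1.41, 4.55], [0.19, 2.02], [-2.57, 2.57]. Speed limits (rad/s): [2.57, 2.57, 3.14, 3.14, 3.14, 3.14, 3.14].

## Interface

Orientations are given as a unit quaternion [w, x, y, z].
In Python, from rig import r gives the robot as it stands. Calls block until the motion is done:
- r.move_pose(position, orientation): joint-space move of the TCP to a pose.
- r.move_l(position, frame=None, max_speed=0.15): straight line of the TCP; frame=None keeps the orientation; max_speed is the mean speed in m/s.
- r.movej(angles): joint-space move.
- r.move_gripper(opening, effort=None): finger opening in m; effort is the grip in N (None keeps the last); returns when the fingers have stopped.
- r.wait(seconds).
- r.solve_ik(position, orientation): joint angles nearest the present ones, or None.
- r.camera(name): name is "side" or "top" or "wrist"; returns a dict with "image" (420x560x3 uint8, blue, green, red), "fx", "fy", "cx", "cy" (pixels), "rvec" (rotation vector, rad) and "tvec" (3), from world to camera coordinates, as OpenCV has them. Camera axes: x right, y down, z forward; pixel columns grow to the right and rows downward; lengths in m; the calibration is good to about 2 mm. A picture is of the moment at which its call begins. There is no depth.
A pose or a line that the arm cannot do raises r.Unreachable and nothing moves.
- r.job_done(): hands the job in; it is judged then, once.
Readings, each from a call of its own:
- r.get_clock(): time.
- r.get_q(): joint angles.
- r.get_joint_velocities(): joint speeds.
- r.get_joint_torque(): joint torques, N m.
- r.get_tcp_pos(): TCP position.
- r.get_ee_rot(): TCP orientation.
- r.get_ft_force(): force on the tool from outside, world axes, zero at the start.
- r.get_torque(): the same for the moment, N m.
- r.get_finger_gap(): finger opening in m.
- r.get_grasp_force(): force on a finger pad.
Only numpy, scipy, OpenCV 4.12 (cv2) and the standard library are available. Lean on these libraries where they do the work, as an engineer would, in place of code of your own. Each camera call takes 0.05 s, during which the arm holds its last target. There are 200 camera calls.

## Task

Get the long glass panel standing for the run-down test: first raise the small stand's folding bow to its stop, then slide the panel slowly out from under the pile of square glass plates, leaving the jar of settling emulsion standing on top and touching, lifting or toppling neither jar nor squares. Lean the panel on the stand, centred, foot on the base against the black lip and its back square against the bow, set down gently and let go. Last, press the timer's left-hand key to start the conditioning time, and leave the other things on the bench where they are.

Things in the scene. Friction and masses are not known exactly. Their poses are not given: they have to be found in the camera images.
- panel: the long clear glass panel, 200 x 50 x 6 mm, 0.15 kg, at the bottom of the pile. Origin at its centre; x along the length, y across, z through the thickness. It lies on the store, underside 26 mm above the worktop; its -x end sticks out freely by about 80 mm, to be gripped there by the long edges. Drawn out along its own -x: about 125 mm, 5 to 15 N of pull
- store: the panel store, fixed: grey board 140 (x) x 130 (y) mm, its top 26 mm above the worktop; origin on the worktop under its centre, front at -x. Two steel stop pins, 10 mm thick, 30 mm high, at x = -60, y = +-40 mm, either side of the panel: as it is drawn to -x, the squares follow 5 to 13 mm, stay against the pins and sink 6 mm onto the board
- square_1: the lowest of three square clear glass plates, each 100 x 100 x 6 mm, 0.15 kg, lying on the panel in a loose pile, wider than it on both sides; origin at its centre, z through the thickness
- square_2: the middle square glass plate, as square_1
- square_3: the top square glass plate, as square_1; the jar stands on it
- jar: a glass jar of white emulsion under film, 72 mm across, 85 mm high, about 0.26 kg, standing on the square plates; origin at the centre of its underside (50 mm above the worktop at the start), z up
- easel: the lean-back stand, fixed: grey base 125 (x) x 96 (y) x 10 mm, black lip 11 mm high on its front edge (inner face at x = -45 mm), folding steel bow hinged near its back. Origin on the worktop, front at -x. With the bow up, a panel stands with its foot on the base against the lip and leans back to +x on the bow's bar, 60 deg from level. A big grey water bath stands left of it (y over 0.5 m)
- easel_rest (a point): where the panel's centre lies when it leans properly: 8 mm to +x of the stand's origin, 98 mm above the worktop. x runs up the slope along the panel's length (60 deg above level), y level across the panel, z out of the panel's front face, away from the bow
- timer_key_1 (a joint): travel of the start key in m: 0 up, 0.0012 pressed right in; light spring return. A push of 5 N takes it in fully
- timer: the white bench timer, 58 x 66 x 18 mm, lying fixed on the worktop; origin at the centre of its underside, z up, display at +x, the row of keys along y at -x
- start_key (a point): the centre of the top of the timer's start key (12 mm wide, the left-hand one of its row of three round keys), 21 mm above the worktop
- beaker: bystander: an empty 50 ml glass beaker, 47 mm wide, 58 mm high; origin at its underside
- lid: bystander: a cream screw lid, 78 mm across, 31 mm high; origin at its underside
- syringe: bystander: a 10 ml plastic syringe lying down, 107 mm long, 18 mm high; origin at its underside
- bow (a joint): angle of the bow (U of 8 mm steel rod, legs 90 mm long, bar 78 mm wide over the legs): 0 folded flat forward onto the base, 1.163 raised against its hard stop, the working position. Hinge line along the stand's y at x = 52, z = 16 mm; stiff hinge, stays where it is left. Starts part folded, 0.25 to 0.45
- bow_bar (a point): the middle of the bow's level bar (axis along the stand's y, 8 mm round, 62 mm free between the legs), 90 mm from the hinge line. Raised, it is at x = 16, z = 99 mm of the stand
Things that resemble listed ones, but are neither listed nor needed, are in the scene too. What is shaped like the square_3 but brown is not meant.

How it is judged:
By the outcome, as a careful person would: the job done as asked, in the order asked, and still so for the second after the job is handed in, with the robot touching nothing.
It also fails if it takes over 64 s, if anything falls off the work surface, if the arm or the gripper's body presses on something with over 40 N, if the wrist force passes 120 N, or if a joint passes its speed limit or range.

## Working session

There is one attempt and no reset: what is moved stays moved. The work goes in short steps, each a Python script; the robot and the scene stay as the last script left them, time stands still between calls to the robot, and variables do not carry over. Pictures are saved under pics/ and viewed, at most 10 in all, crops included, and the job is handed in when it is done.

```bash
ls; mkdir -p pics
python3 - <<'E'
from rig import r
import cv2
for n in("top","side"):
    c=r.camera(n); cv2.imwrite(f"pics/{n}0.png",c["image"]); print(n,c["fx"],c["cx"],c["cy"],c["rvec"],c["tvec"])
print(r.get_clock(), r.get_ee_rot(), r.get_tcp_pos())
E
```

```text
pics
top 412.3824754822389 280.5390846296541 210.9108217061428 [ 2.15190872 -2.18953399  0.1071513 ] [-0.13924863  0.56756336  1.16706574]
side 437.69672404207114 280.1741551108163 211.88809319283672 [ 2.14531981 -0.05424937  0.05751178] [-0.59218423  0.00904995  1.40289995]
0.1 [-8.67714715e-04  9.82209349e-01  1.87787170e-01 -1.45598012e-04] [ 0.23945661 -0.60356224  0.203387  ]
```

View pics/top0.png

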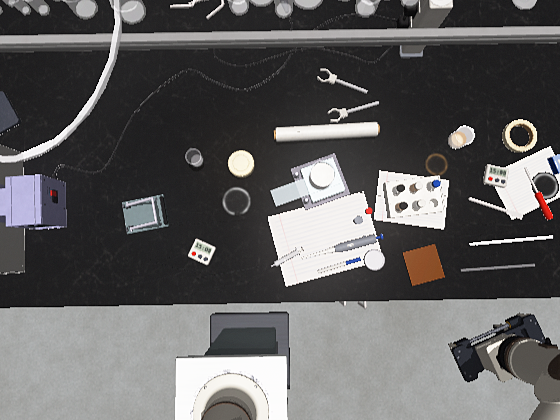

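View pics/side0.png

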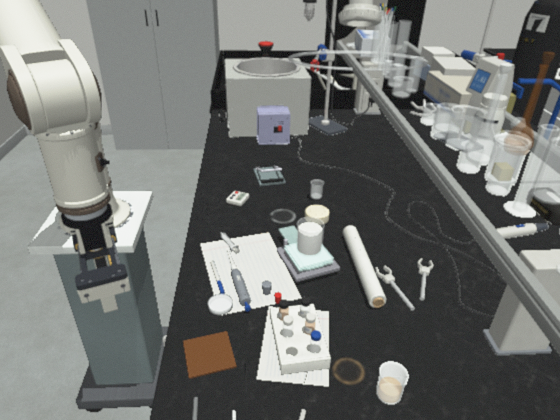

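The top view shows the pile and jar at (320,178), with the panel's free end at (272,195). The easel is at (144,214). The timer could be (201,250) or (495,175). For the square, the brown one at (424,265) is excluded. The lid is at (241,163) and the beaker at (194,157). Next, close crops of the candidates.

```bash
cat > h.py <<'E'
import numpy as np,cv2
from rig import r
from scipy.spatial.transform import Rotation as R
def cal(c):
    return np.array([[c["fx"],0,c["cx"]],[0,c["fy"],c["cy"]],[0,0,1]]),cv2.Rodrigues(np.array(c["rvec"],float))[0],np.array(c["tvec"],float).ravel()
def ray(c,uv,z):
    K,Rm,t=cal(c); o=-Rm.T@t; d=Rm.T@np.linalg.inv(K)@np.array([uv[0],uv[1],1.])
    return o+d*(z-o[2])/d[2]
def proj(c,p):
    K,Rm,t=cal(c); q=K@(Rm@np.array(p,float)+t); return q[:2]/q[2]
def quat(x,y,z):  # columns = tool axes in world
    q=R.from_matrix(np.array([x,y,z],float).T).as_quat(); return [q[3],q[0],q[1],q[2]]
def down(yaw):  # tool y (closing) along yaw, z down
    y=np.array([np.cos(yaw),np.sin(yaw),0]); z=np.array([0,0,-1.]); return quat(np.cross(y,z),y,z)
E
python3 - <<'E'
from h import *
a=cv2.imread("pics/top0.png")
def crop(u,v,w,h,s): return cv2.resize(a[v:v+h,u:u+w],(w*s,h*s),interpolation=cv2.INTER_CUBIC)
A=crop(265,145,100,75,4);B=crop(119,185,50,55,7)[:300,:]
C=crop(180,230,45,40,7);D=crop(475,155,45,40,7)
o=np.zeros((590,760,3),np.uint8);o[:300,:400]=A;o[:300,405:755]=B;o[305:585,:315]=C;o[305:585,400:715]=D
cv2.imwrite("pics/crop1.png",o)
c=r.camera("top")
for n,uv,z in[("easel",(144,214),0.01),("panel end",(272,195),.03),("store",(320,180),.026),("timerA",(201,251),.018),("timerB",(495,175),.018)]: print(n,ray(c,uv,z).round(3))
E
```

```text
easel [0.565 0.252 0.01 ]
panel end [ 0.612 -0.125  0.03 ]
store [ 0.654 -0.266  0.026]
timerA [0.453 0.083 0.018]
timerB [ 0.661 -0.783  0.018]
```

View pics/crop1.png

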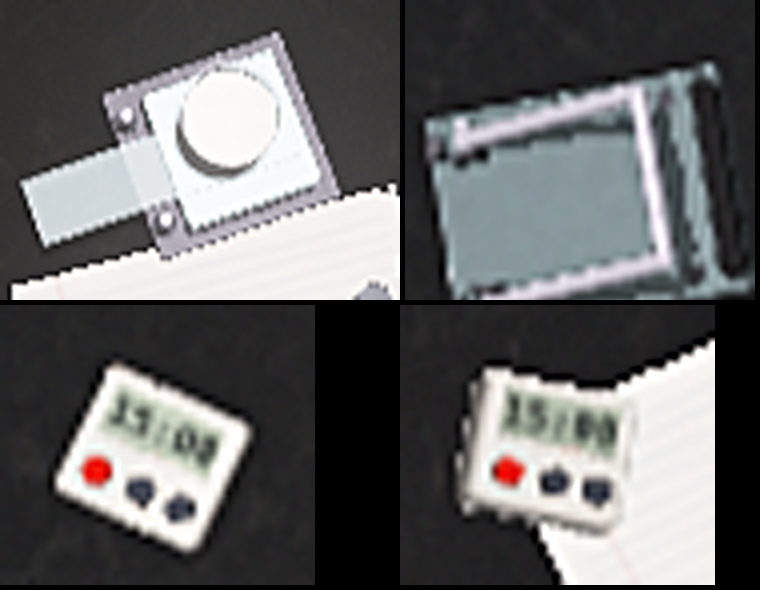

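The near timer (201,250) is the listed one: its red left-hand key is at (194,254), and the other timer is about 1 m away. The easel's lip is at image right (world −y) and its hinge at the left. The panel sticks out toward the easel. Now check reachability and take close looks.

```bash
cat >> h.py <<'E'
def tilt(yaw,a):  # yaw: heading of +s (stand x / panel -x dir); a: tool z tilted from down toward +s
    s=np.array([np.cos(yaw),np.sin(yaw),0]); z=np.sin(a)*s+np.cos(a)*np.array([0,0,-1.])
    x=np.array([-np.sin(yaw),np.cos(yaw),0]); return z,s,x   # tool z, heading, lateral
def q_lat(yaw,a,sg=1): # closing axis lateral
    z,s,x=tilt(yaw,a); y=sg*x; return quat(np.cross(y,z),y,z)
def q_fwd(yaw,a,sg=1): # closing axis in the s-z plane
    z,s,x=tilt(yaw,a); xx=sg*x; return quat(xx,np.cross(z,xx),z)
E
python3 - <<'E'
from h import *
c=r.camera("top")
P=lambda uv,z:ray(c,uv,z)[:2]
b=P((122.6,202.1),.01);f=P((163.3,194.3),.01); d=b-f; ye=np.arctan2(d[1],d[0]); print("easel yaw",ye,np.linalg.norm(d))
e1=P((265+22/4,145+182/4),.032);e2=P((265+45/4,145+246/4),.032); m=(e1+e2)/2; w=np.linalg.norm(e1-e2)
n=P((265+105/4,145+95/4),.026);g=P((265+168/4,145+258/4),.026)
d2=e1-e2; yp=np.arctan2(d2[1],d2[0])
print("panel end",m,w,"edge yaw",yp,"store front yaw",np.arctan2(*(n-g)[::-1]),np.linalg.norm(n-g))
yp=np.arctan2(*(n-g)[::-1])+np.pi/2; 
E0=np.array([.565,.252])
for k in(-1,1):
  print("look",r.solve_ik([*(E0-[0.03,0]),.3],q_fwd(ye,0,k)) is not None)
  for a in(0,.2,.5): print("bar",k,a,[r.solve_ik([*E0,z],q_fwd(ye,a,k)) is not None for z in(.03,.08,.2)])
  for a in(0,.35,.6,.8,1.05):
    s=np.array([np.cos(ye),np.sin(ye)])
    q0=r.solve_ik([*m,.012],q_lat(yp,-a,k)); q1=r.solve_ik([*(E0+.038*s),.14],q_lat(ye,np.pi/3-a,k))
    print(k,a,None if q0 is None else np.round(q0,2),None if q1 is None else np.round(q1,2))
E
```

```text
easel yaw 1.7453545741758782 0.1216279208398718
panel end [ 0.60119059 -0.12892154] 0.049621677323838834 edge yaw 0.3267285648795651 store front yaw 0.34423159345673293 0.12841706901257632
look True
bar -1 0 [True, True, True]
bar -1 0.2 [True, True, True]
bar -1 0.5 [True, True, True]
-1 0 [ 0.75  0.81 -0.82  1.76  0.74  0.91 -0.05] [ 0.74  1.09 -1.07  1.75 -0.19  0.84  0.27]
-1 0.35 [ 0.46  0.71 -0.65  1.91  1.09  0.86 -0.54] [ 0.45  0.72 -0.79  1.77 -0.29  0.82  0.18]
-1 0.6 [ 0.28  0.75 -0.59  1.97  1.35  1.02 -0.89] [ 0.53  0.82 -1.15  1.75  0.39  0.89 -0.48]
-1 0.8 [ 0.07  0.81 -0.47  1.99  1.45  1.14 -1.1 ] [ 0.3   0.67 -0.95  1.72  0.37  0.94 -0.55]
-1 1.05 [-0.12  0.95 -0.36  1.96  1.52  1.35 -1.29] [ 0.28  0.92 -1.3   1.65  0.91  1.32 -1.01]
look True
bar 1 0 [True, True, True]
bar 1 0.2 [True, True, True]
bar 1 0.5 [True, True, True]
1 0 [-0.32  0.76  0.68  1.79 -0.63  0.82 -2.13] [ 0.4   0.82 -0.51  1.76 -0.8   1.03 -2.41]
1 0.35 [-0.6   0.75  0.74  1.95 -0.31  0.5  -2.57] [-0.62  0.67  0.68  1.81 -1.17  1.3  -2.33]
1 0.6 [ 0.47  0.88 -0.87  1.97  1.48  1.22  2.22] [-0.81  0.61  0.76  1.8  -0.98  1.15 -2.56]
1 0.8 [-1.17  1.34  1.22  2.03 -0.85  0.49 -2.47] [ 0.46  0.9  -1.3   1.71  0.73  1.09  2.33]
1 1.05 [-0.06  0.96 -0.43  1.96  1.55  1.4   1.85] [ 0.28  0.92 -1.3   1.65  0.91  1.32  2.13]
```

Run:
```python
from h import *
ye=1.745
p=[.555,.235,.27]
qs={k:r.solve_ik(p,q_fwd(ye,0,k)) for k in(-1,1)}
q=np.array(r.get_q()); k=min((k for k in qs if qs[k] is not None),key=lambda k:abs(np.array(qs[k])-q).max()); print(k,np.round(qs[k],2))
t=r.get_clock(); r.movej(qs[k]); r.move_gripper(.045); print(r.get_clock()-t)
c=r.camera("wrist"); cv2.imwrite("pics/w1.png",c["image"]); np.save("w1.npy",c,allow_pickle=True); print(r.get_tcp_pos())
```

```text
1 [ 0.41  0.66 -1.3   1.58  0.65  1.4   0.79]
4.05
[0.5549911  0.23502743 0.26999071]
```

View pics/w1.png

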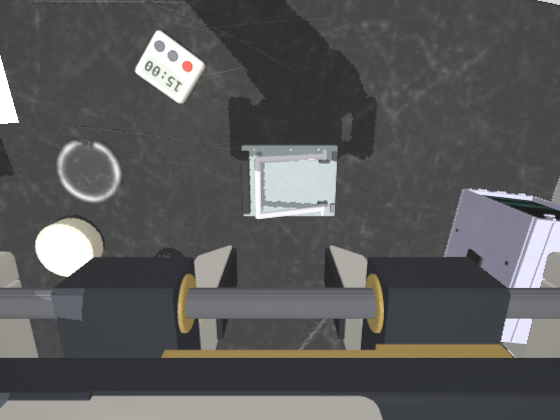

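The wrist view shows the easel base over about (242–337, 147–216), with the bar at u≈258 and the hinge at u≈327. The timer's red key is at (188,66). Fit the base outline and the bar.

Run:
```python
from h import *
c=np.load("w1.npy",allow_pickle=True).item(); im=c["image"]
h=cv2.cvtColor(im,cv2.COLOR_BGR2HSV)
big=cv2.resize(im[125:235,225:355],None,fx=5,fy=5,interpolation=cv2.INTER_CUBIC); cv2.imwrite("pics/w1c.png",big)
red=((h[...,1]>150)&((h[...,0]<10)|(h[...,0]>170)))[50:85,170:205]; v,u=np.nonzero(red); uv=(u.mean()+170,v.mean()+50); print("key w",uv,ray(c,uv,.021))
t=r.camera("top");ht=cv2.cvtColor(t["image"],cv2.COLOR_BGR2HSV); red=((ht[...,1]>150)&((ht[...,0]<10)|(ht[...,0]>170)))[240:270,180:205]; v,u=np.nonzero(red); uv=(u.mean()+180,v.mean()+240);print("key t",uv,ray(t,uv,.021))
for n,uv in dict(a=(249,147),b=(337,147),d=(337,215),e=(242,216)).items(): print(n,ray(c,uv,.01).round(4))
```

```text
key w (np.float64(187.28125), np.float64(64.5625)) [0.44575335 0.10377712 0.021     ]
key t (np.float64(193.36363636363637), np.float64(253.0909090909091)) [0.44781166 0.10460457 0.021     ]
a [0.5294 0.189  0.01  ]
b [0.5096 0.3009 0.01  ]
d [0.5993 0.3211 0.01  ]
e [0.6234 0.1933 0.01  ]
```

View pics/w1c.png

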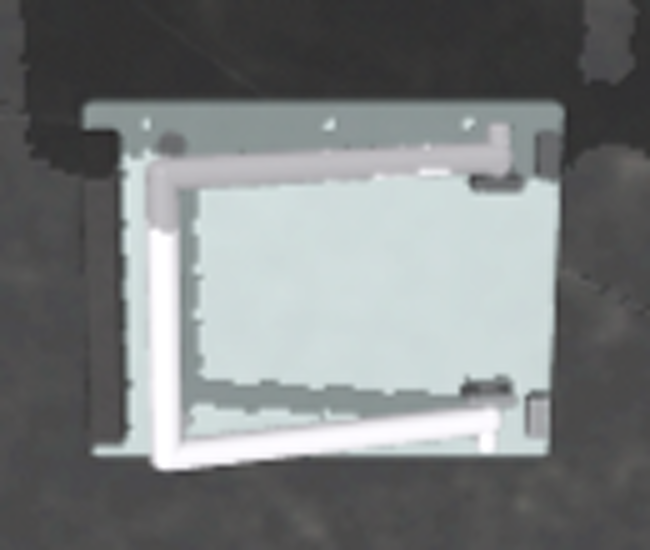

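Run:
```python
from h import *
from scipy.optimize import brentq
c=np.load("w1.npy",allow_pickle=True).item()
f=lambda u,v:(224.6+u/5,124.6+v/5)
A,B,D,E=[ray(c,f(*p),.01)[:2] for p in((83,102),(563,102),(549,457),(92,457))]
print(np.linalg.norm(B-A),np.linalg.norm(D-E),np.linalg.norm(E-A),np.linalg.norm(D-B))
d=(B-A)+(D-E); l=(E-A)+(D-B); y1=np.arctan2(d[1],d[0]);y2=np.arctan2(l[1],l[0])+np.pi/2
O=(A+B+D+E)/4; ye=y1*.57+y2*.43; print("yaw",y1,y2,"O",O)
s=np.array([np.cos(ye),np.sin(ye)]);n=np.array([-s[1],s[0]])
bar=lambda th:np.array([*(O+s*(.052-.09*np.cos(th))),.016+.09*np.sin(th)])
uv=np.array(f(164.5,315))
sx=lambda th:proj(c,bar(th))-uv
for th in(.2,.3,.4,.5): print(th,sx(th))
# hinge check
for k in(-1,1): print("hinge",k,(proj(c,[*(O+s*.052+n*.033*k),.016])-224.6)*5-[0,-500])
t=r.camera("top")
# panel width / top-view base
for m in((-.0625,-.048),(.0625,.048)): print(proj(t,[*(O+s*m[0]+n*m[1]),.01]))
```

```text
0.12385671248001967 0.12517594331916362 0.09585541639590489 0.09583176000590092
yaw 1.7454399837681263 1.7455198629477833 O [0.56504436 0.24798488]
0.2 [ 3.1929025 -2.3288304]
0.3 [ 4.5919053  -0.87226727]
0.4 [6.76755543 0.5970503 ]
0.5 [9.73983886 2.06152645]
hinge -1 [515.40626561 410.3895931 ]
hinge 1 [525.43494069 163.00170643]
[163.836472   193.95054605]
[127.04898363 233.94747734]
```

Run:
```python
from h import *
c=np.load("w1.npy",allow_pickle=True).item()
O=np.array([.56504,.24798]);ye=1.7455
s=np.array([np.cos(ye),np.sin(ye)]);n=np.array([-s[1],s[0]])
cr=lambda p:((np.array(proj(c,p))-[224.6,124.6])*5).round(0)
for sh in(.006,.007,.008):
    o=O-s*sh
    print(sh,"lip",cr([*(o-s*.045),.021]),cr([*(o-s*.045),.01]),"hinge",cr([*(o+s*.052-n*.033),.016]),cr([*(o+s*.052+n*.033),.016]))
    for th in(.25,.35,.45):print(th,cr([*(o+s*(.052-.09*np.cos(th))),.016+.09*np.sin(th)]))
q=np.array(r.get_q())
for k in(-1,1):
  for a in (0,.3): 
    j=r.solve_ik([*(O-s*.04),.1],q_fwd(ye,a,k)); print(k,a,None if j is None else np.abs(np.array(j)-q).max())
```

```text
0.006 lip [126. 293.] [130. 285.] hinge [493. 410.] [502. 163.]
0.25 [159. 307.]
0.35 [168. 314.]
0.45 [180. 322.]
0.007 lip [122. 293.] [126. 285.] hinge [489. 410.] [498. 163.]
0.25 [155. 307.]
0.35 [164. 314.]
0.45 [176. 322.]
0.008 lip [119. 293.] [122. 285.] hinge [486. 410.] [494. 163.]
0.25 [151. 307.]
0.35 [160. 314.]
0.45 [172. 322.]
-1 0 2.8389315144257132
-1 0.3 2.466799327239011
1 0 0.251017120821013
1 0.3 0.38645578706239125
```

```bash
cat >> h.py <<'E'
ye=1.7455
s=np.array([np.cos(ye),np.sin(ye),0]);n=np.array([-s[1],s[0],0])
O=np.array([.56504,.24798,0])-s*.007
Z=np.array([0,0,1.])
bar=lambda th:O+s*(.052-.09*np.cos(th))+Z*(.016+.09*np.sin(th))
E
python3 - <<'E'
from h import *
t=r.get_clock()
r.move_gripper(.034,40)
g=lambda th,a,d=.019:bar(th)+d*tilt(ye,a)[0]
r.move_pose(g(.35,0,-.03),q_fwd(ye,0,1))
r.move_l(g(.35,0),max_speed=.08); print(r.get_ft_force())
r.move_gripper(.0,40); print("gap",r.get_finger_gap(),r.get_grasp_force(),r.get_ft_force())
for i,th in enumerate(np.linspace(.35,1.163,7)[1:]):
    r.move_l(g(th,.3*(i+1)/6),frame=q_fwd(ye,.3*(i+1)/6,1),max_speed=.06); print(round(th,2),np.round(r.get_ft_force(),1),r.get_finger_gap())
    if np.linalg.norm(r.get_ft_force())>60: break
cv2.imwrite("pics/s1.png",r.camera("side")["image"]); print(r.get_clock()-t)
E
```

```text
[-0.70150934  0.02183054  0.31440265]
gap 0.004025453196532758 34.5851469039917 [ 0.46734221  1.41100347 -0.71087906]
0.49 [-0.   0.1  0.8] 0.0008015964505114445
0.62 [-0.1 -0.7 -0. ] 5.569269528631803e-05
0.76 [0.5 0.2 0. ] 0.00014785470972345156
0.89 [ 0.4 -0.4 -0.8] 0.0005179477939783661
1.03 [-0.6 -0.2 -0.9] 0.0002310700144308567
1.16 [-0.1  0.5 -0.2] 0.0001535037044962988
4.8667
```

Run:
```python
from h import *
w=r.camera("wrist")["image"];t=r.camera("side"); np.save("s1.npy",t,allow_pickle=True)
a=w[150:400,130:430]; b=cv2.resize(t["image"][130:210,230:310],(400,400),interpolation=cv2.INTER_CUBIC)
o=np.zeros((400,800,3),np.uint8);o[:333,:400]=cv2.resize(a,(400,333));o[:,400:]=b
cv2.imwrite("pics/m1.png",o)
```

```text
(no output)
```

View pics/m1.png

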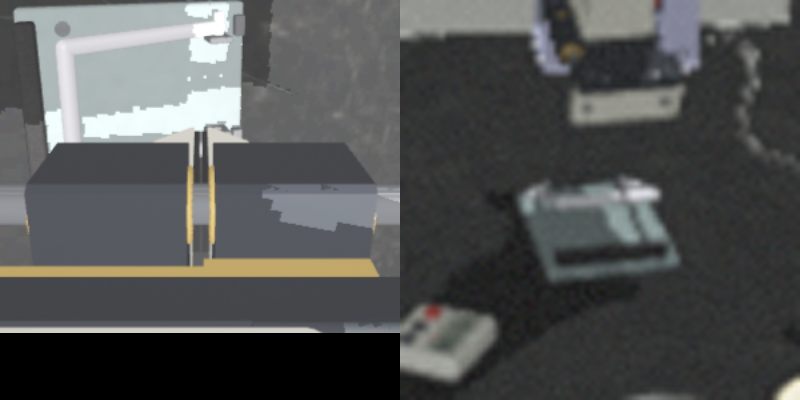

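The bar is still low, at crop (67,100) in the wrist view, so the grip slipped or missed. Measure the bow again from here.

Run:
```python
from h import *
c=r.camera("wrist"); f=lambda u,v:(130+u*.75,150+v*.75)
# bar axis seen along crop line from (64,48) corner to (71,140)
for th in(0,.05,.1,.15,.2,.25,.3,.35,.4):
    p=[bar(th)+n*k for k in(-.035,0,.035)]
    print(th,[((np.array(proj(c,x))-[130,150])/.75).round(0) for x in p])
print("lip",[((np.array(proj(c,O-s*.045+Z*.021+n*k))-[130,150])/.75).round(0) for k in(-.03,.03)])
print("hinge",[((np.array(proj(c,O+s*.052+Z*.016+n*k))-[130,150])/.75).round(0) for k in(-.035,.035)])
t=np.load("s1.npy",allow_pickle=True).item()
for th in(0,.1,.2,.3,.4): print(th,[((np.array(proj(t,bar(th)+n*k))-[230,130])*5).round(0) for k in(-.035,.035)])
print(r.get_tcp_pos(),bar(1.163)+.019*tilt(ye,.3)[0])
```

```text
0 [array([ 62., 160.]), array([ 57., 100.]), array([50., 34.])]
0.05 [array([ 63., 164.]), array([ 57., 103.]), array([50., 36.])]
0.1 [array([ 63., 168.]), array([ 57., 105.]), array([51., 37.])]
0.15 [array([ 65., 171.]), array([ 59., 108.]), array([52., 39.])]
0.2 [array([ 66., 175.]), array([ 60., 111.]), array([54., 40.])]
0.25 [array([ 69., 179.]), array([ 63., 113.]), array([56., 42.])]
0.3 [array([ 71., 182.]), array([ 65., 116.]), array([59., 44.])]
0.35 [array([ 75., 186.]), array([ 69., 119.]), array([62., 45.])]
0.4 [array([ 78., 190.]), array([ 73., 122.]), array([66., 47.])]
lip [array([ 48., 158.]), array([36., 47.])]
hinge [array([217., 141.]), array([219.,  26.])]
0 [array([253., 235.]), array([159., 244.])]
0.1 [array([253., 223.]), array([159., 232.])]
0.2 [array([253., 212.]), array([159., 221.])]
0.3 [array([252., 200.]), array([158., 209.])]
0.4 [array([251., 188.]), array([157., 196.])]
[0.56239927 0.2626744  0.0804437 ] [0.56244631 0.26267488 0.08046834]
```

The bar is still at about 0.37, so the stiff hinge beat the friction grip. Next I'll hook closed fingers under the bar and push it positively along its arc.

```bash
cat >> h.py <<'E'
def hook(th,a,off=.0135,d=.015):
    z=tilt(ye,a)[0]; u=np.cos(a)*s+np.sin(a)*Z
    return bar(th)-u*off+z*d
E
python3 - <<'E'
from h import *
c=r.camera("wrist");K,Rm,t=cal(c); cp=-Rm.T@t
q=r.get_ee_rot(); T=R.from_quat([q[1],q[2],q[3],q[0]]); print("cam in tool",T.inv().apply(cp-r.get_tcp_pos()))
for k in(-1,1):
  for a in(.9,1.0,1.1):
    p=[r.solve_ik(hook(.37,a,.0135+.012,-.05),q_lat(ye,a,k)),r.solve_ik(hook(.37,a),q_lat(ye,a,k)),r.solve_ik(hook(1.163,.45),q_lat(ye,.45,k))]
    print(k,a,[None if x is None else np.round(x,2) for x in p])
E
```

```text
cam in tool [ 0.07546539 -0.00035736 -0.17982927]
-1 0.9 [array([ 0.86,  1.18, -1.05,  1.66,  0.09,  0.95,  0.21]), array([ 0.79,  1.22, -1.04,  1.7 ,  0.11,  0.83,  0.17]), array([ 0.51,  0.83, -0.99,  1.78,  0.31,  0.79, -0.32])]
-1 1.0 [array([ 0.88,  1.25, -1.04,  1.62,  0.04,  0.99,  0.28]), array([ 0.81,  1.29, -1.04,  1.67,  0.06,  0.87,  0.25]), array([ 0.51,  0.83, -0.99,  1.78,  0.31,  0.79, -0.32])]
-1 1.1 [array([ 0.89,  1.33, -1.04,  1.58,  0.  ,  1.04,  0.35]), array([ 0.83,  1.36, -1.04,  1.64,  0.01,  0.91,  0.33]), array([ 0.51,  0.83, -0.99,  1.78,  0.31,  0.79, -0.32])]
1 0.9 [array([-0.29,  0.98,  0.68,  1.7 , -1.29,  1.58, -1.97]), array([-0.39,  1.02,  0.68,  1.75, -1.39,  1.54, -1.96]), array([ 0.69,  1.28, -1.51,  1.78,  0.99,  1.12,  2.34])]
1 1.0 [array([-0.25,  1.06,  0.68,  1.67, -1.35,  1.69, -1.93]), array([-0.21,  1.  ,  0.46,  1.71, -1.31,  1.48, -1.96]), array([ 0.69,  1.28, -1.51,  1.78,  0.99,  1.12,  2.34])]
1 1.1 [array([-0.22,  1.14,  0.68,  1.63, -1.4 ,  1.79, -1.89]), array([-0.18,  1.06,  0.46,  1.68, -1.35,  1.58, -1.92]), array([ 0.69,  1.28, -1.51,  1.78,  0.99,  1.12,  2.34])]
```

Run:
```python
from h import *
t=r.get_clock(); a0=1.0
p=np.array(r.get_tcp_pos()); r.move_l(p+Z*.1,max_speed=.2)
r.move_gripper(0,30)
pre=hook(.37,a0,.0135+.006,-.04)
r.move_pose(pre+Z*.09-s*.03,q_lat(ye,a0,-1))
r.move_l(pre,max_speed=.15); r.move_l(hook(.37,a0,.0135+.006),max_speed=.1); print("in",np.round(r.get_ft_force(),1))
ths=np.linspace(.37,1.163,8)
for i,th in enumerate(ths):
    a=a0+(.45-a0)*i/7
    r.move_l(hook(th,a),frame=q_lat(ye,a,-1),max_speed=.06); f=np.array(r.get_ft_force()); print(round(th,2),np.round(f,1))
    if np.linalg.norm(f)>45: break
c=r.camera("wrist"); np.save("w2.npy",c,allow_pickle=True)
cv2.imwrite("pics/w2.png",c["image"]); print(r.get_clock()-t,r.get_clock())
```

```text
in [-0.1  0.1 -1.2]
0.37 [ 1.2  0.2 -1. ]
0.48 [-0.1 -0.  -0.4]
0.6 [-0.2 -0.2  0.3]
0.71 [ 0.9  0.  -0.4]
0.82 [ 0.1 -0.9  0.3]
0.94 [-0.9 -1.6 -0.5]
1.05 [ 0.3 -0.7 -0.9]
1.16 [-0.4 -0.3 -0.2]
5.450000000000001 14.9167
```

Run:
```python
from h import *
w=np.load("w2.npy",allow_pickle=True).item()["image"];t=r.camera("side")["image"]
o=np.zeros((400,800,3),np.uint8);o[:300,:400]=cv2.resize(w,(400,300));o[:,400:]=cv2.resize(t[130:210,230:310],(400,400),interpolation=cv2.INTER_CUBIC)
cv2.imwrite("pics/m2.png",o)
```

```text
(no output)
```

View pics/m2.png

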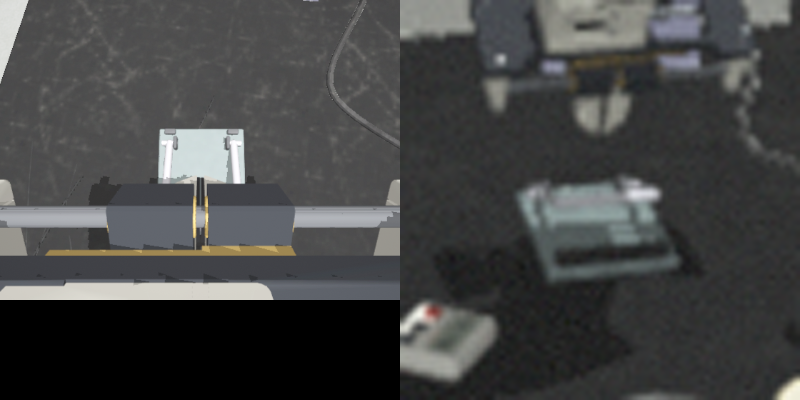

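Run:
```python
from h import *
t=r.camera("side"); p=r.get_tcp_pos(); print(p,hook(1.163,.45))
print("tcp side crop",(proj(t,p)-[230,130])*5+[400,0])
print("base corners side crop",[((proj(t,O+s*.0075+s*i*.0625+n*j*.048+Z*.01)-[230,130])*5+[400,0]).round(0) for i,j in((-1,-1),(-1,1),(1,1),(1,-1))])
print("bar",[[((proj(t,bar(th)+n*k)-[230,130])*5+[400,0]).round() for k in(-.035,.035)] for th in(.3,.37,.45,1.163)])
w=np.load("w2.npy",allow_pickle=True).item()
print("wrist hinge",[(proj(w,O+s*.052+Z*.016+n*k)/1.4).round() for k in(-.035,.035)],"base",[(proj(w,O+s*.07+Z*.01+n*k)/1.4).round() for k in(-.048,.048)])
print("wrist legs mid", [[(proj(w,(bar(th)*.4+.6*(O+s*.052+Z*.016))+n*k)/1.4).round() for k in(-.035,.035)] for th in(.37,1.163)])
```

```text
[0.5644643  0.24960264 0.07781833] [0.56440112 0.25159964 0.07924099]
tcp side crop [592.67170362 134.94808056]
base corners side crop [array([675., 251.]), array([546., 264.]), array([515., 186.]), array([636., 175.])]
bar [[array([652., 200.]), array([558., 209.])], [array([652., 191.]), array([557., 200.])], [array([651., 181.]), array([557., 190.])], [array([638., 101.]), array([544., 109.])]]
wrist hinge [array([233., 142.]), array([169., 142.])] base [array([243., 128.]), array([158., 128.])]
wrist legs mid [[array([235., 172.]), array([166., 172.])], [array([238., 150.]), array([164., 150.])]]
```

The bow has not risen. Back the gripper off and measure the bar from the unobstructed top view and a wrist view.

Run:
```python
from h import *
a=.45; z=tilt(ye,a)[0]; u=np.cos(a)*s+np.sin(a)*Z
p=np.array(r.get_tcp_pos())-z*.09-s*.08+Z*.03
r.move_l(p,max_speed=.2)
c=r.camera("top"); w=r.camera("wrist"); sd=r.camera("side"); np.save("w3.npy",dict(t=c,w=w,s=sd),allow_pickle=True)
pts=np.array([proj(w,O+s*.0075+s*i*.0625+n*j*.048+Z*.01) for i in(-1,1) for j in(-1,1)]);print(pts.round())
lo=np.maximum(pts.min(0)-12,0).astype(int); hi=np.minimum(pts.max(0)+12,[560,420]).astype(int); print(lo,hi)
A=cv2.resize(w["image"][lo[1]:hi[1],lo[0]:hi[0]],(390,390),interpolation=cv2.INTER_CUBIC)
B=cv2.resize(c["image"][185:240,115:170],(390,390),interpolation=cv2.INTER_CUBIC)
o=np.zeros((590,800,3),np.uint8);o[:390,:390]=A;o[:390,400:790]=B; S=cv2.resize(sd["image"][158:192,245:295],None,fx=5.8,fy=5.8,interpolation=cv2.INTER_CUBIC); o[392:392+S.shape[0],:S.shape[1]]=S
cv2.imwrite("pics/m3.png",o); print(r.get_tcp_pos(),r.get_clock())
```

```text
[[325. 209.]
 [240. 208.]
 [323. 105.]
 [242. 105.]]
[227  92] [336 220]
[0.58398849 0.13363614 0.18813107] 16.1333
```

View pics/m3.png

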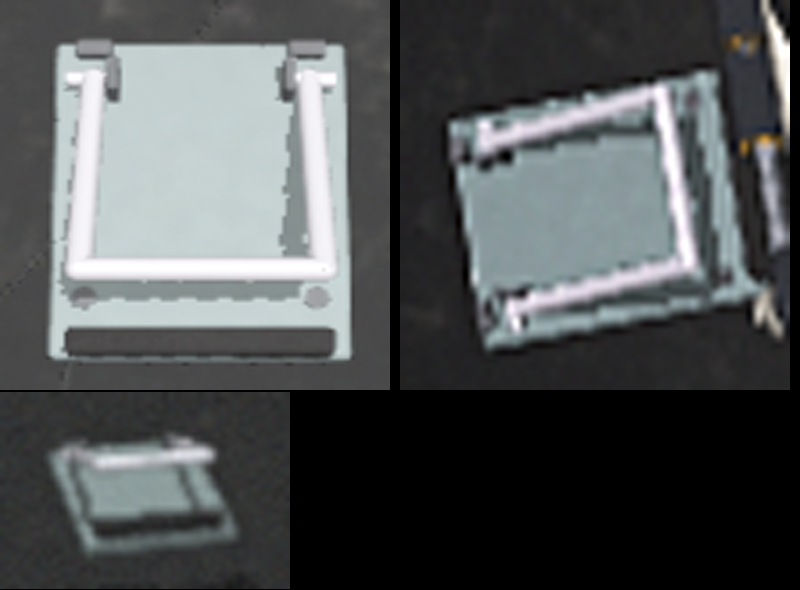

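Run:
```python
from h import *
d=np.load("w3.npy",allow_pickle=True).item(); w1=np.load("w1.npy",allow_pickle=True).item()
obs=[(d["w"],(283.2,179.6)),(d["t"],(153.3,209.5)),(d["s"],(270,169)),(w1,(257.6,187.3))]
def tri(obs):
    A=np.zeros((3,3));b=np.zeros(3)
    for c,uv in obs:
        K,Rm,t=cal(c);o=-Rm.T@t;v=Rm.T@np.linalg.inv(K)@np.array([*uv,1]);v/=np.linalg.norm(v);M=np.eye(3)-np.outer(v,v);A+=M;b+=M@o
    return np.linalg.solve(A,b)
for S in((0,1),(0,2),(1,2),(0,3),(0,1,2,3)):
    p=tri([obs[i] for i in S]); e=p-O; print(S,p.round(4),"s,n,z",(e@s).round(4),(e@n).round(4),p[2].round(4),"r",np.hypot(.052-e@s,p[2]-.016).round(4),"th",np.arctan2(p[2]-.016,.052-e@s).round(3))
cr=lambda p:((proj(d["w"],p)-[227,92])*[390/109,390/128]).round()
print("lip",cr(O-s*.045+Z*.021),cr(O-s*.045+Z*.01),"hinge",cr(O+s*.052+Z*.016+n*.033),cr(O+s*.052+Z*.016-n*.033))
for th in(.2,.3,.4): print(th,cr(bar(th)+n*.035),cr(bar(th)-n*.035))
```

```text
(0, 1) [0.5726 0.2088 0.0589] s,n,z -0.0329 -0.0006 0.0589 r 0.0952 th 0.468
(0, 2) [0.5705 0.2103 0.0486] s,n,z -0.0311 0.0012 0.0486 r 0.0892 th 0.374
(1, 2) [0.571  0.2137 0.0473] s,n,z -0.0278 0.0001 0.0473 r 0.0858 th 0.374
(0, 3) [0.5721 0.2098 0.0476] s,n,z -0.0318 -0.0003 0.0476 r 0.0896 th 0.361
(0, 1, 2, 3) [0.5713 0.2107 0.0493] s,n,z -0.0308 0.0003 0.0493 r 0.0893 th 0.382
lip [197. 323.] [197. 329.] hinge [96. 76.] [299.  76.]
0.2 [ 80. 290.] [315. 291.]
0.3 [ 78. 278.] [318. 278.]
0.4 [ 75. 263.] [321. 263.]
```

The bow is confirmed at about 0.37 (bar at s=−32 mm, z=49 mm). I'll enter the hook again and check each stage with pictures in one composite.

Run:
```python
from h import *
a0=1.0; fr=[]
def snap():
    for n_,(y0,y1,x0,x1) in(("side",(140,200,230,310)),("wrist",(100,400,130,430))): fr.append(cv2.resize(r.camera(n_)["image"][y0:y1,x0:x1],(260,195),interpolation=cv2.INTER_CUBIC))
pre=hook(.37,a0,.0135+.006,-.04)
r.move_pose(pre-s*.02+Z*.02,q_lat(ye,a0,-1))
r.move_l(pre,max_speed=.15); r.move_l(hook(.37,a0,.0135+.006,.02),max_speed=.1)
print("in",np.round(r.get_ft_force(),1),r.get_tcp_pos(),hook(.37,a0,.0195,.02),r.get_finger_gap()); snap()
for th,a in((.42,1.),(.5,.95)):
    r.move_l(hook(th,a,.0135,.02),frame=q_lat(ye,a,-1),max_speed=.05); print(th,np.round(r.get_ft_force(),1),np.round(np.array(r.get_tcp_pos())-hook(th,a,.0135,.02),4)); snap()
cv2.imwrite("pics/m4.png",np.vstack([np.hstack(fr[0::2]),np.hstack(fr[1::2])])); print(r.get_clock())
```

```text
in [-0.1  0.   0.5] [0.57123931 0.21547727 0.02139397] [0.57070918 0.21586054 0.02133066] 0.0002188735428636625
0.42 [ 0.1 -1.6  0.9] [ 0.0004 -0.0001  0.0006]
0.5 [ 0.3 -0.7 -0.2] [0.0001 0.0003 0.0008]
18.8167
```

View pics/m4.png

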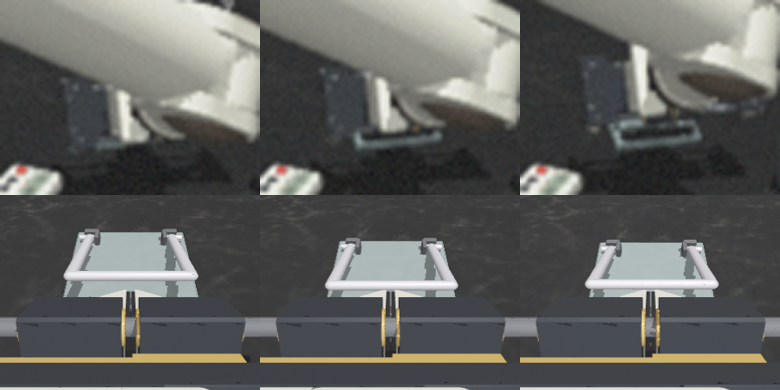

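In the wrist frames the bar stays fixed relative to the tool (v≈285) while the base recedes, so the bow may really be lifting. Measure the angle from the current wrist view.

```bash
cat >> h.py <<'E'
def theta(c,show=False,lat=(-.02,.02)):
    """bow angle: bright bar row search along projected arc, off-centre columns"""
    g=c["image"].min(2).astype(float); best=[]
    ths=np.arange(.1,1.3,.01)
    sc=[]
    for th in ths:
        v=[]
        for k in np.linspace(*lat,9):
            u,w=proj(c,bar(th)+n*k).round().astype(int)
            v.append(g[w,u] if 0<=u<560 and 0<=w<420 else 0)
        sc.append(np.median(v))
    sc=np.array(sc); m=ths[sc>sc.max()-15]; return m.min(),m.max(),sc.max()
E
python3 - <<'E'
from h import *
c=r.camera("wrist")
print(theta(c,lat=(-.03,-.02)),theta(c,lat=(.02,.03)))
for nme in("w1","w2"):
    d=np.load(nme+".npy",allow_pickle=True).item(); print(nme,theta(d))
d=np.load("w3.npy",allow_pickle=True).item(); print("w3",theta(d["w"]),theta(d["s"]))
u=lambda p:((proj(c,p)-[130,100])*[260/300,195/300]+[0,195]).round()
for th in(.3,.37,.45,.5,.55): print(th,u(bar(th)-n*.035),u(bar(th)+n*.035))
print("hinge",u(O+s*.052+Z*.016+n*.03),"tip",u(r.get_tcp_pos()))
E
```

```text
(np.float64(0.5099999999999998), np.float64(0.5199999999999998), np.float64(254.0)) (np.float64(0.4999999999999998), np.float64(0.5399999999999998), np.float64(244.0))
w1 (np.float64(0.20999999999999996), np.float64(0.4099999999999998), np.float64(255.0))
w2 (np.float64(1.0599999999999996), np.float64(1.2899999999999996), np.float64(210.0))
w3 (np.float64(0.33999999999999986), np.float64(0.4099999999999998), np.float64(255.0)) (np.float64(0.3699999999999999), np.float64(0.3999999999999998), np.float64(210.0))
0.3 [188. 303.] [ 74. 303.]
0.37 [189. 297.] [ 73. 297.]
0.45 [190. 289.] [ 72. 289.]
0.5 [191. 284.] [ 71. 284.]
0.55 [191. 279.] [ 71. 279.]
hinge [ 96. 248.] tip [131. 291.]
```

The hook is lifting it (θ≈0.51). Continue in steps, checking the angle after each one.

Run:
```python
from h import *
for th in(.6,.7,.8,.9,1.0,1.08,1.163):
    a=min(.95,np.pi/2-th+.03)
    r.move_l(hook(th,a,.0135,.022),frame=q_lat(ye,a,-1),max_speed=.06)
    c=r.camera("wrist"); m=[theta(c,lat=l) for l in((-.031,-.022),(.022,.031))]
    print(th,np.round(r.get_ft_force(),1),[np.round(x,2) for x in m])
np.save("w5.npy",c,allow_pickle=True);print(r.get_clock())
```

```text
0.6 [-0.5 -0.4  0.7] [array([  0.62,   0.64, 253.  ]), array([  0.61,   0.65, 240.  ])]
0.7 [ 0.8 -0.3  0.6] [array([  0.74,   0.76, 247.  ]), array([  0.73,   0.77, 239.  ])]
0.8 [-0.5 -0.4 -1.1] [array([  0.85,   0.87, 255.  ]), array([  0.85,   0.88, 247.  ])]
0.9 [-0.6 -0.8 -0.6] [array([  0.94,   0.97, 255.  ]), array([  0.94,   0.96, 255.  ])]
1.0 [-0.   0.  -0.7] [array([  1.03,   1.06, 255.  ]), array([  1.03,   1.07, 255.  ])]
1.08 [-0.4  0.3  0.1] [array([  1.09,   1.13, 255.  ]), array([  1.09,   1.13, 255.  ])]
1.163 [ 0.1 -0.1  0.1] [array([  1.13,   1.18, 255.  ]), array([  1.13,   1.19, 255.  ])]
21.1
```

Run:
```python
from h import *
a=np.pi/2-1.163+.03
for th in(1.18,1.2,1.22,1.24):
    r.move_l(hook(th,a,.0135,.022),max_speed=.03); f=np.array(r.get_ft_force()); print(th,np.round(f,1),np.round(theta(r.camera("wrist"),lat=(.022,.031)),2))
    if np.linalg.norm(f)>8: break
z=tilt(ye,a)[0]; u=np.cos(a)*s+np.sin(a)*Z
p=np.array(r.get_tcp_pos()); r.move_l(p-u*.015,max_speed=.06); r.move_l(p-u*.025-z*.07,max_speed=.15)
r.move_l(p-u*.05-s*.06-z*.07+Z*.05,max_speed=.2)
c=r.camera("wrist"); print(theta(c,lat=(-.03,.03)),r.get_clock()); print(theta(r.camera("top"),lat=(-.03,.03)))
np.save("w6.npy",c,allow_pickle=True)
```

```text
1.18 [-0.2 -4.2 -1.4] [  1.13   1.19 255.  ]
1.2 [ 0.  -6.7 -3.6] [  1.13   1.19 255.  ]
1.22 [  0.4 -10.8  -4.2] [  1.13   1.19 255.  ]
(np.float64(1.1499999999999995), np.float64(1.1799999999999995), np.float64(255.0)) 23.775
(np.float64(1.1899999999999995), np.float64(1.1999999999999995), np.float64(253.0))
```

The bow is against its stop (10 N of reaction, still up after letting go). On to the panel. A ring lies near the draw path, so I'll look from above the grip point.

Run:
```python
from h import *
yp=1.905; sp=np.array([np.cos(yp),np.sin(yp),0])
e=np.array([.6012,-.1289,.029]); g=e-sp*.045
r.move_pose(g+Z*.17+sp*.02,q_lat(yp,-.3,-1)); r.move_gripper(.075,20)
c=r.camera("wrist");t=r.camera("top"); np.save("w7.npy",dict(w=c,t=t),allow_pickle=True)
o=np.zeros((420,800,3),np.uint8);o[:,:560]=c["image"];o[:240,560:]=cv2.resize(t["image"][175:220,215:260],(240,240),interpolation=cv2.INTER_CUBIC)
cv2.imwrite("pics/m7.png",o); print(r.get_clock(),"end",proj(c,e+Z*.003),"g",proj(c,g),"ringT",ray(t,(236.5,201),.005))
```

```text
26.15 end [280.7024301  114.78287008] g [280.65809132 157.1163619 ] ringT [ 0.5990881  -0.01920942  0.005     ]
```

View pics/m7.png

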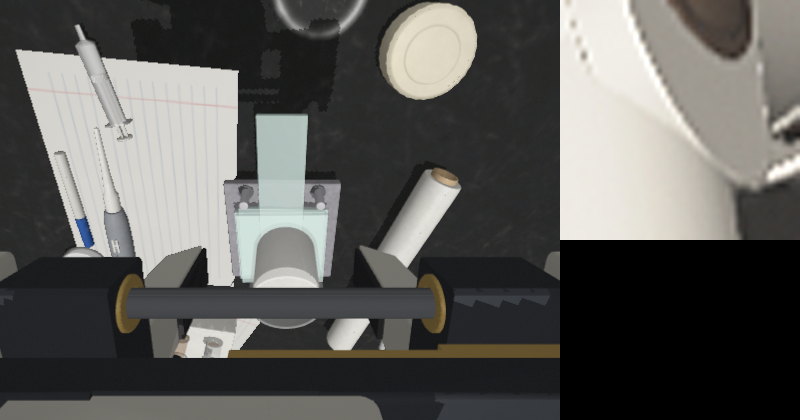

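The wrist view shows the panel's free end at (257–308,114) and the store front at v≈181. The bottom of the glass ring is at (320,38). Now compute the edges and the ring clearance.

Run:
```python
from h import *
c=np.load("w7.npy",allow_pickle=True).item()["w"]; g=cv2.GaussianBlur(c["image"],(3,3),0).sum(2).astype(float)
L=[];Rr=[]
for v in range(120,172,3):
    d=np.diff(g[v]); l=250+np.argmax(d[250:272])+.5; q=295+np.argmin(d[295:318])+.5
    L.append(ray(c,(l,v),.032)[:2]);Rr.append(ray(c,(q,v),.032)[:2])
L=np.array(L);Rr=np.array(Rr); m=(L+Rr)/2; print("width",np.linalg.norm(L-Rr,axis=1).round(4))
f=lambda P:np.arctan2(*np.linalg.svd(P-P.mean(0))[2][0][::-1])%np.pi
print("yaws",f(L),f(Rr),f(m),"mid",m.mean(0))
col=g[:,275:290].mean(1); ev=100+np.argmax(np.diff(col[100:130])) +.5; E=ray(c,(282.5,ev),.032); print("end",ev,E)
st=ray(c,(282.5,181),.026); print("store front",st,np.linalg.norm(st-E))
for uv in((320,38),(276,5),(365,5)): print("ring",ray(c,uv,0.0).round(3))
yp=f(m); sp=np.array([np.cos(yp),np.sin(yp)]); npn=np.array([-sp[1],sp[0]])
for uv in((320,38),(276,5),(365,5)):
    d=ray(c,uv,0)[:2]-E[:2]; print("ring rel end: along",d@sp,"lat",d@npn)
print("lidrel",[(ray(c,uv,.0)[:2]-E[:2])@np.array([sp,npn]).T for uv in((385,85),)])
```

```text
width [0.0499 0.0501 0.0504 0.0496 0.0499 0.0492 0.0494 0.0497 0.0499 0.0502
 0.0494 0.0497 0.05   0.0502 0.0495 0.0497 0.05   0.0492]
yaws 1.9054353788529805 1.9018324358518037 1.9036341462247777 mid [ 0.61212123 -0.15842418]
end 113.5 [ 0.60240662 -0.12718126  0.032     ]
store front [ 0.62756613 -0.19864022  0.026     ] 0.07599594761673757
ring [ 0.615 -0.059  0.   ]
ring [ 0.568 -0.047  0.   ]
ring [ 0.643 -0.021  0.   ]
ring rel end: along 0.06064842121951496 lat -0.03467284645069982
ring rel end: along 0.08674698205386429 lat 0.006045796882469395
ring rel end: along 0.08687434797875934 lat -0.07278365760780592
lidrel [array([ 0.01880081, -0.10229591])]
```

```bash
cat >> h.py <<'E'
yp=1.9036; sp=np.array([np.cos(yp),np.sin(yp),0]); E0=np.array([.61212,-.15842,0]); E0=E0+sp*np.dot(np.array([.60241,-.12718,0])-E0,sp)+Z*.029
al=.35; dep=.010; gr=.058
E
python3 - <<'E'
from h import *
q=q_lat(yp,-al,-1); z=tilt(yp,-al)[0]
g=E0-sp*gr+z*dep
r.move_gripper(.068,45)
r.move_pose(g-z*.07,q); r.move_l(g,max_speed=.1); print("tcp",r.get_tcp_pos(),g,np.round(r.get_ft_force(),1))
r.move_gripper(.03,45); print("gap",r.get_finger_gap(),r.get_grasp_force(),np.round(r.get_ft_force(),1))
for d in(.01,.03,.06,.09,.116):
    r.move_l(g+sp*d,max_speed=.035); print(d,np.round(r.get_ft_force(),1),round(r.get_finger_gap(),4))
c=r.camera("wrist");np.save("w8.npy",c,allow_pickle=True);cv2.imwrite("pics/w8.png",c["image"]);cv2.imwrite("pics/t8.png",r.camera("top")["image"])
print(r.get_clock())
E
```

```text
tcp [ 0.62177848 -0.18512094  0.01962812] [ 0.62150622 -0.18557445  0.01960627] [-0.  -0.3 -0.1]
gap 0.030105742939259904 0.0 [ 0.4 -0.3  0.5]
0.01 [ 0.2 -0.2 -0.9] 0.0299
0.03 [ 0.4 -0.2 -0.7] 0.0299
0.06 [-0.7  0.3  0.7] 0.0301
0.09 [-0.8 -0.1 -0.1] 0.0298
0.116 [-1.   0.1 -0.4] 0.0301
32.8833
```

The fingers closed to 30 mm with no contact, so they missed the panel. Two misses along the finger axis suggest the real fingertips are short of the TCP I assumed. I'll check the tip depth and the panel's state numerically.

Run:
```python
from h import *
d=np.load("w7.npy",allow_pickle=True).item()["w"]; c8=np.load("w8.npy",allow_pickle=True).item()
print("fx",d["fx"])
def toolpt(c,p,tcp,q): 
    return proj(c,np.array(tcp)+R.from_quat([q[1],q[2],q[3],q[0]]).apply(p))
q8=r.get_ee_rot();t8=r.get_tcp_pos()
K,Rm,t=cal(c8);cp=-Rm.T@t;T=R.from_quat([q8[1],q8[2],q8[3],q8[0]])
print("cam axes in tool (cols x,y,z)\n",T.inv().as_matrix()@Rm.T, "pos",T.inv().apply(cp-t8))
for gap in(.03,):
  for zz in(0,-.01,-.02,-.03,-.04): print(zz,[toolpt(c8,[x,y,zz],t8,q8).round(0) for y in(-gap/2,gap/2) for x in(-.0095,.0095)])
# where is the panel now? profile across original free part
for nm,dr in(("orig",0),("drawn",.116)):
    for k in(.01,.03):
        print(nm,k,[int(c8["image"][tuple(np.clip(proj(c8,E0+sp*(dr-k)+Z*.003+np.array([-sp[1],sp[0],0])*l)[::-1].round().astype(int),0,[419,559]))].sum()) for l in(-.04,-.03,-.02,-.01,0,.01,.02,.03,.04)])
im=c8["image"].sum(2)
for v in range(150,300,8): print(v,im[v,200:360:6])
```

```text
fx 335.9519570978824
cam axes in tool (cols x,y,z)
 [[ 6.15091490e-04 -9.60241657e-01 -2.79169451e-01]
 [ 9.99999804e-01  6.22263237e-04  6.29305528e-05]
 [ 1.13288348e-04 -2.79169435e-01  9.60241852e-01]] pos [ 0.07536469 -0.0003439  -0.1798364 ]
0 [array([255., 264.]), array([254., 233.]), array([306., 264.]), array([307., 233.])]
-0.01 [array([254., 272.]), array([253., 240.]), array([308., 272.]), array([309., 240.])]
-0.02 [array([252., 280.]), array([252., 247.]), array([309., 280.]), array([310., 247.])]
-0.03 [array([251., 290.]), array([250., 255.]), array([311., 290.]), array([312., 255.])]
-0.04 [array([249., 301.]), array([248., 264.]), array([313., 301.]), array([314., 264.])]
orig 0.01 [74, 304, 556, 551, 550, 549, 548, 326, 81]
orig 0.03 [212, 215, 315, 318, 316, 315, 315, 214, 215]
drawn 0.01 [101, 99, 99, 111, 311, 86, 84, 85, 81]
drawn 0.03 [165, 293, 253, 83, 133, 166, 83, 95, 135]
150 [ 82  89  80  87  88  81  89  81  88  90  92  90  87  99 128 110 104 112
 101  99 104 104 105 109 166 186 172]
158 [ 90  88  86  86  89  84  89  97  99 101  89  86 184 141 112 105 10
[... 1298 characters left out ...]
4 141 134]
254 [650 649 650 280 355 355 353 353  79 142 153 141 135 149 134 134 136 131
 135  85 353 356 353 353 204 134 135]
262 [ 87  93  93  87 352 353 354 316  75 140 141 139 131 140 140 134 134 136
 135  79 356 355 353 355  83  90  85]
270 [ 92  91  93  77 355 354 353  82  66 131 137 131 139 137 134 140 132 137
 142  70 200 352 355 355  79  89  88]
278 [ 94  91 138 213 353 354 355  79  64 137 139 140 140 142 139 133 131 134
 129  69  81 353 356 353 224  84  90]
286 [ 86  86 292 219 344 344 280  78  75  88  88  87  85  81  84  89  87 102
  92  70  81 345 344 314 212 228  88]
294 [119  80 299 202 200 200 202 200 202 198 205 200 199 196 195 199 199 195
 196 199 196 197 198 195 200 304 105]
```

The wrist picture puts the fingertips at tool z≈−0.022. The bar pinch (4 mm gap) and the panel miss agree, so the real tips end about 22 mm short of the reported TCP. The panel has not moved. Regrip 22 mm deeper.

```bash
sed -i 's/dep=.010/dep=.0325/' h.py
python3 - <<'E'
from h import *
z=tilt(yp,-al)[0]; g=E0-sp*gr+z*dep; ok=True
r.move_gripper(.068,45)
r.move_l(g-z*.0225,max_speed=.15)
for k in(.011,.005,0):
    r.move_l(g-z*k,max_speed=.08); f=np.array(r.get_ft_force()); print(k,np.round(f,1))
    if np.linalg.norm(f)>6: ok=False;break
if ok:
    r.move_gripper(.04,45); gap=r.get_finger_gap(); print("gap",gap,r.get_grasp_force(),np.round(r.get_ft_force(),1))
    if gap>.047:
        r.move_l(g+sp*.012,max_speed=.03); print(np.round(r.get_ft_force(),1),r.get_finger_gap())
print(r.get_clock())
E
```

```text
0.011 [ 0.2  0.2 -0.1]
0.005 [-0.4 -0.3 -0.9]
0 [-0.6 -0.5 -0.4]
gap 0.049185651844116454 44.99830663204193 [-0.9 -1.   0.6]
[ 1.  -4.8 -1.4] 0.04928460833928627
36.3917
```

```bash
cat >> h.py <<'E'
def place(ph,ds=0,dz=0):  # panel slope angle (deg), foot offset -> tcp pos, quat
    p=np.radians(ph); e=np.cos(p)*s+np.sin(p)*Z; a=p-al
    F=O+s*(-.042+ds)+Z*(.0114+dz)
    return F+e*(.2-gr)+tilt(ye,a)[0]*dep, q_lat(ye,a,-1)
E
python3 - <<'E'
from h import *
z=tilt(yp,-al)[0]; g=E0-sp*gr+z*dep
for d in(.06,.116):
    r.move_l(g+sp*d,max_speed=.04); print(d,np.round(r.get_ft_force(),1),round(r.get_finger_gap(),4))
r.move_l(g+sp*.145+Z*.03,max_speed=.12)
r.move_l(g+sp*.16+Z*.13,max_speed=.2); print(np.round(r.get_ft_force(),1),round(r.get_finger_gap(),4),r.get_clock())
cv2.imwrite("pics/t9.png",r.camera("top")["image"])
q=r.solve_ik(*place(61.5,.0015,.05)); print(np.round(r.get_q(),2),None if q is None else np.round(q,2))
if q is not None: r.movej(q); print(r.get_clock(),np.round(r.get_ft_force(),1),r.get_finger_gap())
c=r.camera("wrist"); np.save("w10.npy",c,allow_pickle=True)
print("jar px check",(lambda t:[t["image"][178,320].tolist()])(r.camera("top")))
E
```

```text
0.06 [  4.6 -12.5  -3.2] 0.0492
0.116 [ 0.1 -0.4 -1.3] 0.0493
[-0.   0.1 -1.9] 0.0492 40.45
[ 0.24  0.45 -0.55  1.92  0.73  0.95 -0.41] [ 0.54  0.74 -0.9   1.77 -0.22  0.84  0.11]
41.625 [-0.5 -0.2 -1.8] 0.04911470962351041
jar px check [[250, 251, 252]]
```

Run:
```python
from h import *
F=lambda:np.mean([r.get_ft_force() for _ in range(5)],0)
f0=F(); ds=.0015
r.move_l(place(61.5,ds,.008)[0],max_speed=.08); f=F()-f0; print("h8",f.round(1))
dz=.008
while dz>-.006 and f[2]<2.5 and np.linalg.norm(f)<8:
    dz-=.0015; r.move_l(place(61.5,ds,dz)[0],max_speed=.02); f=F()-f0; print("dz",round(dz,4),f.round(1),(f@s).round(1))
fs=f@s
while ds>-.006 and (f@s)<4.0:
    ds-=.001; r.move_l(place(61.5,ds,dz)[0],max_speed=.02); f=F()-f0; print("ds",round(ds,4),f.round(1),(f@s).round(1))
print(r.get_clock(),r.get_finger_gap()); np.save("st.npy",[ds,dz,*f0])
```

```text
h8 [ 0.5 -0.   1.4]
dz 0.0065 [ 0.5 -0.5 -0.1] -0.6
dz 0.005 [ 1.1 -0.9 -0.3] -1.1
dz 0.0035 [ 0.3 -0.4  0.5] -0.4
dz 0.002 [0.5 0.5 0.5] 0.4
dz 0.0005 [0.6 1.1 3.1] 1.0
ds 0.0005 [-0.7  2.3  5.2] 2.4
ds -0.0005 [-1.   2.6  7.7] 2.7
ds -0.0015 [-0.6  3.   7.1] 3.1
ds -0.0025 [-0.1  4.1  9.1] 4.0
44.65 0.04931908953351077
```

Run:
```python
from h import *
ds,dz,*f0=np.load("st.npy"); F=lambda:np.mean([r.get_ft_force() for _ in range(5)],0)-f0
dz+=.001; r.move_l(place(61.5,ds,dz)[0],max_speed=.02); f=F(); print("up1",f.round(1),(f@s).round(1))
ph=61.5
while ph>59.2 and f@s>-2:
    ph-=.5; p,q=place(ph,ds,dz); r.move_l(p,frame=q,max_speed=.03); f=F(); print(ph,f.round(1),"s",(f@s).round(1))
c=r.camera("wrist"); np.save("w11.npy",c,allow_pickle=True); print(r.get_clock()); np.save("st2.npy",[ds,dz,ph])
```

```text
up1 [-0.8  3.3  6.1] 3.4
61.0 [-0.4  5.1  6.6] s 5.1
60.5 [-0.3  4.3  7.5] s 4.2
60.0 [-0.7  4.9  8.2] s 5.0
59.5 [-0.9  5.7  8.2] s 5.7
59.0 [-1.3  3.5  8.5] s 3.6
46.2
```

Run:
```python
from h import *
ds,dz,ph=np.load("st2.npy"); f0=np.load("st.npy")[2:]
p,q=place(ph,ds,dz+.001); r.move_l(p,max_speed=.02); print(np.round(r.get_ft_force()-f0,1))
r.move_gripper(.0475,8); r.move_gripper(.0475,3); print(r.get_finger_gap(),np.round(r.get_ft_force()-f0,1))
r.move_gripper(.053); r.move_gripper(.072); r.wait(.2)
c=r.camera("wrist"); z=tilt(ye,np.radians(ph)-al)[0]
r.move_l(p-z*.06,max_speed=.12); c2=r.camera("wrist"); sd=r.camera("side"); tp=r.camera("top"); np.save("w12.npy",dict(a=c,b=c2,s=sd,t=tp),allow_pickle=True)
# compare edges of panel with prediction at 60deg rest
C=O+s*.008+Z*.098; e=.5*s+.866*Z; N=-.866*s+.5*Z
for nm,cc in(("w",c2),("s",sd),("t",tp)): print(nm,[proj(cc,C+e*i*.1+n*j*.025+N*.003).round(1) for i in(-1,1) for j in(-1,1)])
im=c2["image"]; np.set_printoptions(linewidth=220)
u,v=proj(c2,C+e*.1+N*.003); print("col",int(u),[int(x) for x in im[int(max(v-30,0)):int(v+30):2,int(u)-15].sum(1)],"start",int(max(v-30,0)))
for k in(.09,.07):
    v=int(proj(c2,C+e*k+N*.003)[1]); print("row",v,[int(x) for x in im[v,200:360:4].sum(1)])
print(r.get_clock())
```

```text
[-0.8  4.3  6.8]
0.049996956179270906 [0.2 2.3 5.5]
w [array([308.6, 352.2]), array([253.5, 352.1]), array([327.3, 154.6]), array([235.8, 154.5])]
s [array([278.3, 178.8]), array([264.9, 180.1]), array([272.8, 123.8]), array([259.3, 124.8])]
t [array([161.2, 202.1]), array([164. , 218.8]), array([102.1, 201.4]), array([105.1, 220.9])]
col 281 [207, 207, 203, 217, 226, 225, 220, 213, 210, 203, 200, 204, 208, 209, 455, 654, 692, 635, 623, 622, 623, 624, 623, 624, 623, 623, 625, 623, 623, 622] start 124
row 170 [247, 222, 211, 208, 217, 214, 210, 208, 209, 261, 627, 623, 623, 623, 625, 624, 624, 623, 625, 627, 625, 623, 622, 621, 619, 624, 624, 624, 625, 624, 621, 589, 203, 203, 203, 204, 204, 204, 205, 205]
row 199 [215, 215, 206, 212, 205, 207, 204, 210, 215, 213, 584, 623, 624, 626, 624, 623, 624, 622, 623, 623, 621, 621, 620, 621, 619, 620, 624, 622, 621, 621, 623, 220, 228, 229, 233, 245, 249, 252, 225, 217]
48.8
```

The panel is standing: its top edge is at v≈153 (predicted 154.6), and its sides at 238–325 match the centred rest pose. Last is the start key.

Run:
```python
from h import *
p=np.array(r.get_tcp_pos()); r.move_l(p-s*.09+Z*.03,max_speed=.25)
r.move_gripper(0,20)
k=np.array([.447,.1042,0])+.002*np.array([.42,.91,0])
q0=np.array(r.get_q()); c=[(y,r.solve_ik(k+Z*.05,down(y))) for y in(-.43,-.43+np.pi)]
y,q=min(((y,q) for y,q in c if q is not None),key=lambda t:abs(np.array(t[1])-q0).max()); print(y,np.round(q,2))
r.movej(q); F=lambda:np.mean([r.get_ft_force() for _ in range(5)],0); f0=F()
r.move_l(k+Z*.008,max_speed=.1); f=F()-f0; z=.008; print(f.round(1),r.get_clock())
while f[2]<6 and z>-.008 and r.get_clock()<59:
    z-=.0012; r.move_l(k+Z*z,max_speed=.03); f=F()-f0; print(round(z,4),f.round(1))
r.wait(.2); print(r.get_clock()); np.save("kz.npy",[z])
```

```text
-0.43 [ 0.12  0.41 -0.48  2.13  0.31  0.66 -1.  ]
[-0.1  0.5  0.5] 52.1917
0.0068 [-1.2  0.5 -0.3]
0.0056 [-0.1  0.3 -0.6]
0.0044 [ 0.1  0.9 -0.8]
0.0032 [ 0.1  0.2 -0.4]
0.002 [0.2 0.7 0.2]
0.0008 [ 0.7 -0.5 -0.5]
-0.0004 [-0.2  0.1 -1.3]
-0.0016 [-0.4 -0.9  1.7]
-0.0028 [-1.1 -0.5  6. ]
-0.004 [-5.3 -1.5 20.2]
54.8917
```

Run:
```python
from h import *
p=np.array(r.get_tcp_pos()); r.move_l(p+Z*.12,max_speed=.2)
c=r.camera("top"); d=np.load("w12.npy",allow_pickle=True).item()["t"]; o=cv2.imread("pics/top0.png")
df=lambda a,b,y0,y1,x0,x1:(int((np.abs(a[y0:y1,x0:x1].astype(int)-b[y0:y1,x0:x1]).sum(2)>90).sum()))
im=c["image"]
print("panel chg",df(im,d["image"],190,232,95,165),"pile chg",df(im,o,150,215,300,345),"lid/beaker",df(im,o,145,180,180,258),"bow",theta(c,lat=(.027,.03)),r.get_clock())
for i in(o,im):
    m=((i.min(2)>225)[155:200,300:345]).astype(np.uint8); v,u=np.nonzero(m); print(len(u),u.mean()+300,v.mean()+155)
r.job_done(); print(r.get_clock())
```

```text
panel chg 1221 pile chg 529 lid/beaker 0 bow (np.float64(1.1899999999999995), np.float64(1.2099999999999995), np.float64(255.0)) 55.7
1187 321.4616680707666 180.06065711878685
1061 320.2205466540999 180.875589066918
the job is handed in; nothing more can be done
the job is handed in; nothing more can be done
```

The job is handed in at about 56 s of the 64 s allowed: the bow is at its stop, the panel leans centred on the stand, and the key went in last under about 20 N (5 N was enough). The jar's image moved only about 1 px, and I did not track down the top-view change over the stand since letting go of the panel (1221 pixels, arm position included) before handing in.

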